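# Make up two tile-painting kits from the stock on the catalogue

### The arm

A 6-joint arm with a two-finger parallel gripper is mounted at the origin on a cart in front of the work surface, level with it; the furniture and walls round the work are solid. World frame = base frame: x ahead of the robot, y to its left, z up, the work surface at z = 0. Lengths are in m, angles in rad, forces in N, time in s.
With the tool pointing down it reaches from about 0.425 to 0.95 m from the base axis. Payload 3.5 kg.
Tool frame: the origin (TCP) lies on the centre line of the jaws, within the pads' length; the fingertips stand 25 mm ahead of it and the grasp point (between the pads) lies 6 mm ahead of it (arm.nose_length is the distance from the TCP to the fingertips, in m); z points along the fingers, y is the line along which they close (so a half turn about z gives the same grasp; the last joint's range is limited). The gripper opens to 85 mm and grips with 20 to 120 N. Pads are 22 mm wide; open, the fingers measure 114 mm over their backs; the gripper's body (76 mm by 85 mm) begins 54 mm behind the grasp point. The pads swing forward as they close: fully open they stand 13 mm farther back than shut.
Start: joints at [1.068, 0.286, 1.577, -0, 1.279, -0.15], TCP at [0.233, 0.633, 0.256] pointing down, gripper open.
Joint ranges: [-2.77, 2.77], [-0.9, 2.22], [0.21, 2.48], [-1.53, 4.67], [0.24, 2.81], [-2.84, 2.84]. Speed limits (rad/s): [2.79, 2.79, 3.14, 3.14, 3.14, 3.14].

### API

Orientations are given as a unit quaternion [x, y, z, w].
In Python, from plant import arm gives the robot as it stands. Calls block until the motion is done:
- arm.movep(position, orientation): joint-space move of the TCP to a pose.
- arm.movel(position, rotation=None, feed=0.15): straight line of the TCP; rotation=None keeps the orientation; feed is the mean speed in m/s.
- arm.move_joints(angles): joint-space move.
- arm.ungrasp() and arm.gripper_close(squeeze=None): open the fingers fully, or close them until they stop; squeeze is the grip in N (None keeps the last).
- arm.wait(seconds).
- arm.inverse_kinematics(position, orientation): joint angles nearest the present ones, or None.
- arm.sense(): the state.
- arm.capture(name): name is "scene" or "top"; returns (picture, depth): 420x560x3 uint8, red, green, blue; 420x560 float32, m along the optical axis (not along the pixel's ray), 0 where there is no reading.
- arm.calibration(name): a dict with "camera_matrix" (3x3 intrinsics, pixels), "world_to_cam" (4x4, takes a point from world to camera coordinates). Camera axes: x right, y down, z forward; pixel columns grow to the right and rows downward; lengths in m; the calibration is good to about 2 mm. A picture is of the moment at which its call begins. calibration takes no time and is no camera call.
A pose or a line that the arm cannot do raises arm.IKError and nothing moves.
- arm.hand_in(): hands the job in; it is judged then, once.
The state is a dict: "time": time; "q": joint angles; "qvel": joint speeds; "effort": joint torques, N m; "tcp_pos": TCP position; "tcp_rot": TCP orientation; "contact_force": force on the tool from outside, world axes, zero at the start; "ft_torque": the same for the moment, N m; "opening": finger opening in m; "grip_force": force on a finger pad.
Only numpy, scipy, OpenCV 4.12 (cv2) and the standard library are available. Lean on these libraries where they do the work, as an engineer would, in place of code of your own. Each camera call takes 0.05 s, during which the arm holds its last target. There are 200 camera calls.

### The job

Please make up the two kits for the tile-painting class from the stock lying on the catalogue. Into the tray with the cross divider put the stamping block, flat and square on the square cork patch, and the tall slim jar, upright on the round patch; into the tray with the raised ring put the sanding block, cork sole down and lined up on the oblong cork patch, and the short stout jar, upright inside the ring. Leave the open paint pot where it stands.

Things in the scene. Friction and masses are not known exactly. Their poses are not given: they have to be found in the camera images.
- divided_tray: Fixed wooden tray, 90 mm (its x) by 156 mm (its y), standing on the bench before the rack, with a cross divider at y = +10 mm. Origin: centre of underside, z up. Floor 4 mm, walls and divider (4 mm thick) 12 mm above the underside. Larger pocket (82 x 82 mm): square cork patch, 68 mm, centre x = 0, y = -33 mm. Smaller pocket (82 x 62 mm): round cork patch, 54 mm, centre x = 0, y = +43 mm. Cork is flush.
- ring_tray: Fixed wooden tray of the same size beside it, 90 mm (its x) by 156 mm (its y), without divider. Origin: centre of underside, z up. Floor 4 mm, walls (4 mm thick) 12 mm above the underside. Raised dark ring, 68 mm inside, 74 mm outside, top 12.5 mm above the underside, centre x = 0, y = +36 mm. Flush oblong cork patch, 74 mm along x, 42 mm along y, centre x = 0, y = -44 mm.
- stamp_block: Wooden stamping block on the catalogue: base 62 x 62 mm with sides along x and y, 22 mm high; round turned knob on top to take it by: neck 20 mm thick from 22 to 34 mm, knob 30 mm across from 34 to 64 mm height. About 0.12 kg. Origin: centre of its underside, z up.
- tall_jar: The taller and slimmer screw-lid pigment jar on the catalogue (black lid): 48 mm across the body up to 61 mm height, lid 45 mm across, 78 mm high in all, about 0.16 kg. Origin: centre of its underside; z up.
- stout_jar: The shorter and wider screw-lid pigment jar on the catalogue (red lid): 54 mm across the body up to about 43 mm height, lid about 51 mm across, 58 mm high in all, about 0.16 kg. Origin: centre of its underside; z up.
- sanding_block: Oblong wooden sanding block with a cork sole, on the catalogue: 70 mm along its x, 36 mm along its y (take it across these 36 mm; the wood above the sole is 34 mm), 28 mm high, no knob. About 0.08 kg. Origin: centre of its underside (the sole), z up.
- pot_pale: Bystander to leave alone: open plastic pot, 71 mm across, 43 mm high, loose on the bench; origin: centre of underside. Also here: the catalogue, fixed, flat, top 7 mm above the bench; lamp shade about 0.36 m up round x 0.58, y -0.20; rack front, 0.29 m high, at x about 0.65; tile pile with tape roll on top, 75 mm high, at x 0.37 to 0.53, y 0.08 to 0.24.
There are look-alikes about, which are no part of the job. Of the things that look like the stout_jar, the smallest one is meant.

How it is judged:
By the outcome, as a careful person would: the job done as asked, in the order asked, and still so for the second after the job is handed in, with the robot touching nothing.
It also fails if it takes over 102 s, if anything falls off the work surface, if the arm or the gripper's body presses on something with over 40 N, if the wrist force passes 120 N, or if a joint passes its speed limit or range.

## Working session

There is one attempt and no reset: what is moved stays moved. The work goes in short steps, each a Python script; the robot and the scene stay as the last script left them, time stands still between calls to the robot, and variables do not carry over. Pictures are saved under pics/ and viewed, at most 14 in all, crops included, and the job is handed in when it is done.

```bash
ls; mkdir -p pics
python3 - <<'E'
from plant import arm
import cv2,numpy as np
for n in("scene","top"):
    p,d=arm.capture(n); cv2.imwrite(f"pics/{n}0.png",p[:,:,::-1]); np.savez(f"{n}0.npz",p=p,d=d)
    c=arm.calibration(n); print(n,c["camera_matrix"].tolist(),np.round(c["world_to_cam"],4).tolist(), (d>0).mean())
s=arm.sense();print(s)
E
```

```text
pics
scene [[532.1764741680054, 0.0, 268.89835482605883], [0.0, 532.1764741680054, 209.67198313296325], [0.0, 0.0, 1.0]] [[0.6458, -0.7631, -0.0252, -0.4675], [-0.4069, -0.316, -0.8571, 0.2001], [0.6461, 0.5637, -0.5146, 1.3579], [0.0, 0.0, 0.0, 1.0]] 0.9155569727891156
top [[448.9046557811736, 0.0, 282.83998914461154], [0.0, 448.9046557811736, 207.33377361287532], [0.0, 0.0, 1.0]] [[-0.0294, -0.9996, -0.0058, -0.1154], [-0.9822, 0.03, -0.1853, 0.5413], [0.1854, 0.0003, -0.9827, 1.2266], [0.0, 0.0, 0.0, 1.0]] 0.9962670068027211
{'time': 0.1, 'q': array([ 1.06798346e+00,  2.87095091e-01,  1.57803562e+00, -2.02022247e-05,
        1.27861717e+00, -1.50017331e-01]), 'qvel': array([ 2.92174216e-04, -2.69754558e-03, -4.34437798e-03,  1.79475449e-03,
        1.11090029e-04,  3.93198608e-05]), 'effort': array([ 3.11286149e-04, -4.07299376e+01, -2.93696845e+01, -1.64899266e-04,
        3.45074463e-03, -1.01053493e-05]), 'tcp_pos': array([0.23294845, 0.63294701, 0.25507072]), 'tcp_rot': array([ 1.75481410e-01,  9.84482155e-01, -1.02381311e-03, -3.36376662e-04]), 'contact_force': array([-0.09025732, -0.39788319,  0.22055759]), 'ft_torque': array([ 0.01935107,  0.03007963, -0.02370551]), 'grip_force': 0.0, 'opening': 0.08535555798771785}
```

View pics/scene0.png

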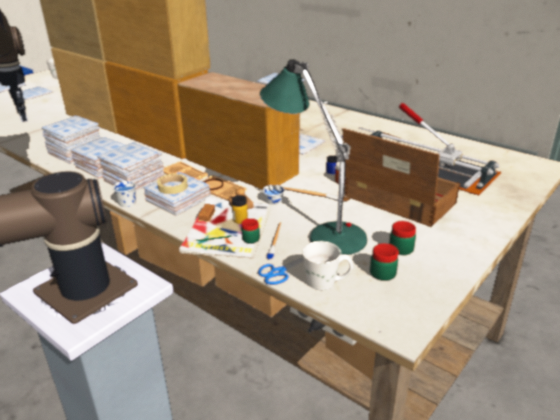

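View pics/top0.png

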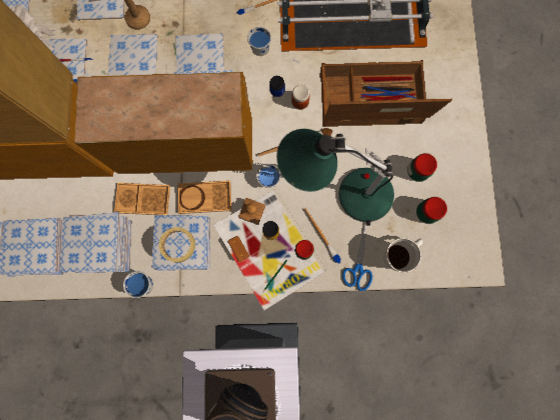

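Top view: divided tray around (141,198), ring tray around (204,196), stamp block (252,210), tall jar with black lid (270,228), sanding block (238,247), red-lid jar on the catalogue (304,249). The red-lid look-alikes are (425,165) and (432,209), both larger and off the catalogue. (304,249) is the smallest and lies on the catalogue, so it fits. I'll confirm in an enlarged crop.

Run:
```python
import cv2
t=cv2.imread("pics/top0.png");s=cv2.imread("pics/scene0.png")
cv2.imwrite("pics/c1.png",cv2.resize(t[160:310,105:305],None,fx=4,fy=4,interpolation=cv2.INTER_CUBIC))
cv2.imwrite("pics/c2.png",cv2.resize(s[150:290,150:350],None,fx=4,fy=4,interpolation=cv2.INTER_CUBIC))
cv2.imwrite("pics/c3.png",cv2.resize(t[140:290,240:450],(798,570),interpolation=cv2.INTER_CUBIC))
```

```text
(no output)
```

View pics/c1.png

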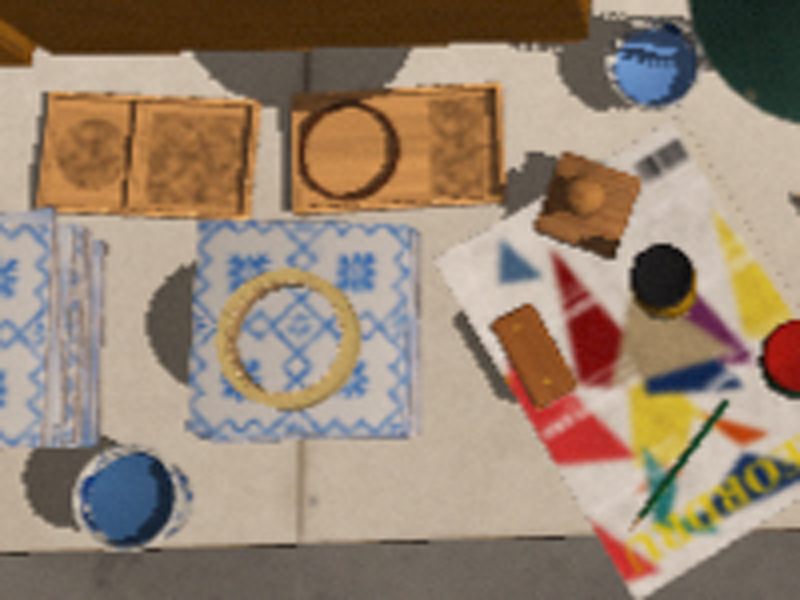

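View pics/c2.png

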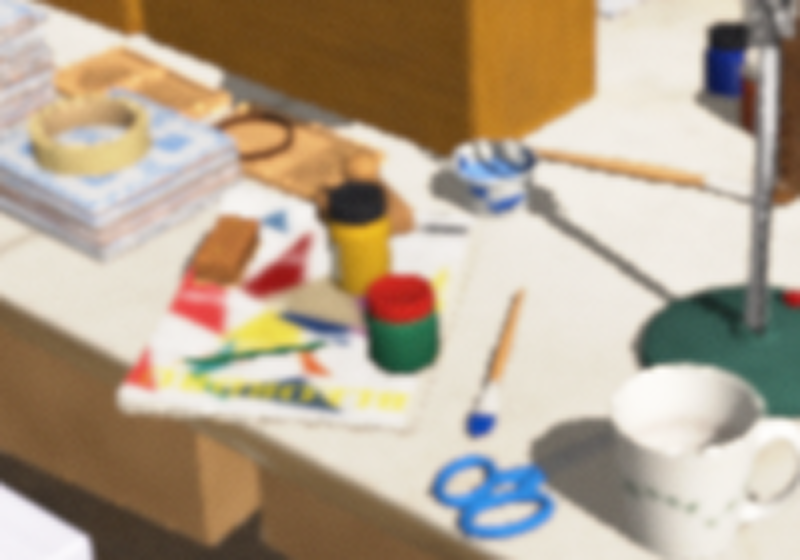

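View pics/c3.png

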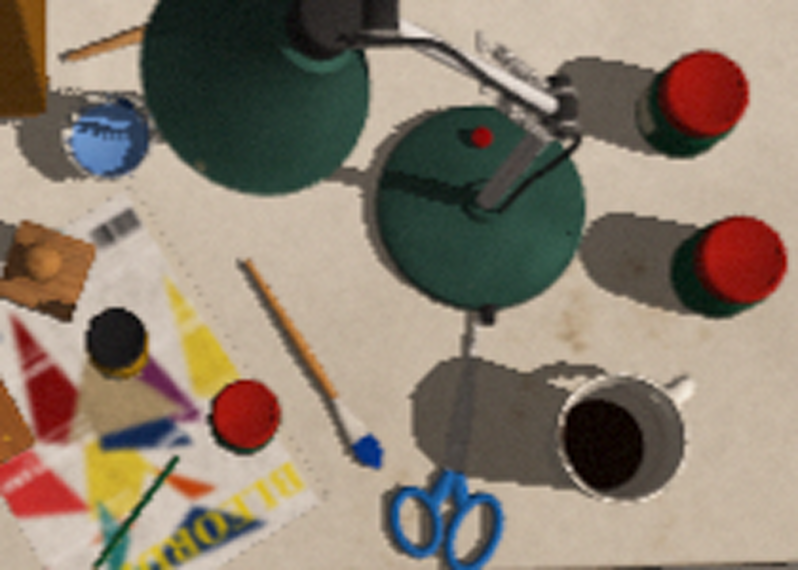

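The crop confirms it: the catalogue jar has the smallest lid (about 68 px in the crop against about 85 px for the other two). Now I'll measure.

```bash
cat > h.py <<'E'
import cv2,numpy as np
from plant import arm
def cal(n):
    c=arm.calibration(n);return c["camera_matrix"],c["world_to_cam"]
def ray(n,uv,z):
    K,T=cal(n);uv=np.atleast_2d(uv).astype(float)
    d=np.c_[(uv-K[:2,2])/[K[0,0],K[1,1]],np.ones(len(uv))]@T[:3,:3]
    o=-T[:3,:3].T@T[:3,3]
    return (o+d*((z-o[2])/d[:,2])[:,None])[:,:2]
def world(n,d):
    K,T=cal(n);v,u=np.indices(d.shape)
    P=np.stack([(u-K[0,2])/K[0,0]*d,(v-K[1,2])/K[1,1]*d,d],-1)
    return (P-T[:3,3])@T[:3,:3]
def biggest(m,x0,y0,x1,y1):
    r=np.zeros(m.shape,np.uint8);r[y0:y1,x0:x1]=m[y0:y1,x0:x1]
    c,_=cv2.findContours(r,0,cv2.CHAIN_APPROX_NONE)
    return max(c,key=cv2.contourArea)[:,0]
def rect(c,z,n="top"):
    "centre, sizes, angle of the rectangle round a contour cast onto height z"
    return cv2.minAreaRect((ray(n,c,z)*1000).astype(np.float32))
E
python3 - <<'E'
from h import *
f=np.load("top0.npz");p,d=f["p"],f["d"];W=world("top",d);Z=W[...,2]
print("cam",np.round(-cal("top")[1][:3,:3].T@cal("top")[1][:3,3],3))
print("bench z",np.percentile(Z[225:280,330:350],[5,50,95]),"cat",np.median(Z[255:262,288:294]))
hsv=cv2.cvtColor(p,cv2.COLOR_RGB2HSV)
H,S,V=[hsv[...,i].astype(int) for i in range(3)]
hi=(Z>0.016).astype(np.uint8)
col=((S>70)&(H<25)).astype(np.uint8)
red=((S>150)&((H<6)|(H>174))).astype(np.uint8)
dark=((V<70)).astype(np.uint8)
o=p.copy()
for nm,m,b,z in [("divtray",col,(108,180,171,215),.006),("ringtray",col,(174,178,234,214.5),.006),
  ("stamp",hi,(236,195,266,226),.018),("tallhi",hi,(258,218,281,243),.046),("sand",hi,(225,233,252,265),.021),
  ("stouthi",hi,(290,235,320,262),.036),("stoutlid",red,(290,235,320,262),.0575),("talllid",dark,(258,218,281,243),.0765)]:
    c=biggest(m,*map(int,b)); print(nm,rect(c,z),cv2.minEnclosingCircle(c.astype(np.float32)))
    cv2.polylines(o,[c],True,(0,255,255) if nm in("tallhi","stouthi") else (255,0,255))
for nm,r in [("pile",(215,270,153,212)),("stack left",(215,275,60,130))]:
    q=W[r[0]:r[1],r[2]:r[3]].reshape(-1,3);q=q[q[:,2]>.02];print(nm,np.percentile(q,[1,99],axis=0).round(3))
for nm,r in [("pot",(163,190,255,281)),]:
    q=W[r[0]:r[1],r[2]:r[3]].reshape(-1,3);q=q[(q[:,2]>.02)&(q[:,2]<.06)];print(nm,np.percentile(q,[1,99],axis=0).round(3))
q=W[70:173,78:250].reshape(-1,3);print("rack",np.percentile(q[q[:,2]>.1],[1,99],axis=0).round(3))
q=W[100:260,225:440].reshape(-1,3);q=q[q[:,2]>.12];print("lamp",np.percentile(q,[1,99],axis=0).round(3))
cv2.imwrite("pics/c4.png",cv2.resize(o[160:290,108:320,::-1],(798,489),interpolation=cv2.INTER_NEAREST))
E
```

```text
cam [ 0.301 -0.132  1.305]
bench z [-0.0042442   0.00045859  0.00808563] cat 0.007519694982507385
divtray ((585.488525390625, 284.98321533203125), (161.60385131835938, 93.1889877319336), 86.21199035644531) ((142.0, 198.0), 30.870798110961914)
ringtray ((588.5571899414062, 100.96151733398438), (101.2076644897461, 159.80870056152344), 0.8206961750984192) ((204.0, 197.0), 30.52877426147461)
stamp ((536.2369384765625, -38.85853958129883), (63.60094451904297, 63.87133026123047), 68.17853546142578) ((251.10606384277344, 210.71212768554688), 14.536477088928223)
tallhi ((474.4568786621094, -93.32916259765625), (45.3040657043457, 51.358768463134766), 88.43061828613281) ((270.5, 230.0), 9.65670394897461)
sand ((428.1748962402344, 5.933708190917969), (76.85888671875, 42.477134704589844), 29.93134117126465) ((236.5, 248.5), 13.729630470275879)
stouthi ((417.4566955566406, -186.38299560546875), (53.77559280395508, 53.68694305419922), 88.27777099609375) ((303.4285583496094, 249.32142639160156), 10.014445304870605)
stoutlid ((418.15911865234375, -188.31631469726562), (46.97621154785156, 47.37052536010742), 43.1735725402832) ((304.248779296875, 248.4803009033203), 8.95300579071045)
talllid ((473.022216796875, -94.36856079101562), (42.36574935913086, 41.97063064575195), 25.089998245239258) ((269.5, 229.5), 8.860122680664062)
pile [[0.374 0.085 0.025]
 [0.525 0.235 0.078]]
stack left [[0.371 0.313 0.024]
 [0.524 0.498 0.104]]
pot [[ 0.602 -0.123  0.02 ]
 [ 0.67  -0.056  0.043]]
rack [[ 0.658 -0.043  0.107]
 [ 0.832  0.379  0.301]]
lamp [[ 0.301 -0.535  0.124]
 [ 0.777  0.004  1.305]]
```

View pics/c4.png

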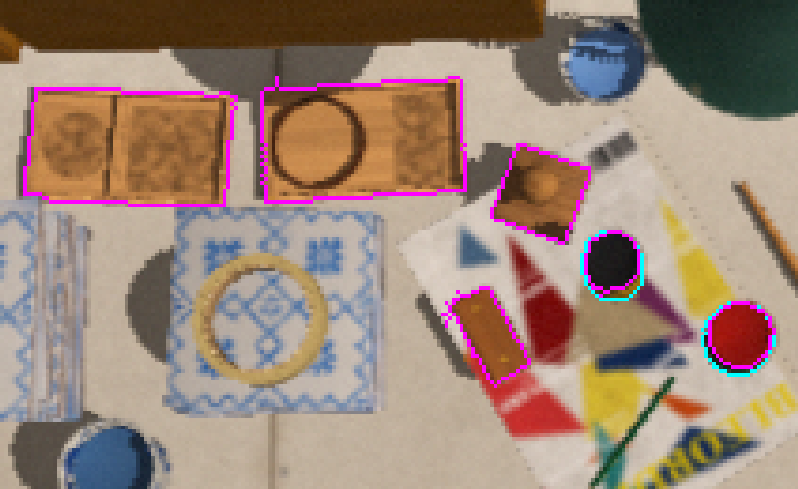

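The overlay shows the stamp block and jars outlined cleanly. The ring tray and sanding block outlines carry shadow spurs, so I'll clean those two with an opening and trimmed edge lines.

Run:
```python
from h import *
f=np.load("top0.npz");p,d=f["p"],f["d"];Z=world("top",d)[...,2]
hsv=cv2.cvtColor(p,cv2.COLOR_RGB2HSV)
H,S,V=[hsv[...,i].astype(int) for i in range(3)]
col=((S>85)&(H<25)).astype(np.uint8)
sandm=((Z>.016)&(S>120)&(H>=5)).astype(np.uint8)
def fit(nm,m,b,z,yaw,c0):
    m=cv2.morphologyEx(m,cv2.MORPH_OPEN,np.ones((5,5),np.uint8))
    c=ray("top",biggest(m,*b),z)*1000
    r=cv2.minAreaRect(c.astype(np.float32)); print(nm,r)
    R=np.array([[np.cos(yaw),-np.sin(yaw)],[np.sin(yaw),np.cos(yaw)]])
    q=(c-np.array(r[0]))@R; h=np.abs(q).max(0); out=[]
    for ax in (0,1):
        for s in (-1,1):
            k=(s*q[:,ax]>h[ax]-9)&(np.abs(q[:,1-ax])<h[1-ax]-12)
            e=q[k];vx,vy,x0,y0=cv2.fitLine(e.astype(np.float32),cv2.DIST_HUBER,0,.01,.01).ravel()
            ang=np.degrees(np.arctan2(vy,vx)) if ax==1 else np.degrees(np.arctan2(-vx,vy))
            ang=(ang+90)%180-90
            out.append((ax,s,round(float(np.median(e[:,ax])),1),round(float(ang+np.degrees(yaw)),2),k.sum()))
    mid=np.array([out[0][2]+out[1][2],out[2][2]+out[3][2]])/2
    print("  edges",out,"centre",np.array(r[0])+R@mid)
fit("div",col,(108,180,172,216),.006,np.radians(-3.5),0)
fit("ring",col,(174,178,235,216),.006,np.radians(1.5),0)
fit("sand",sandm,(225,233,252,265),.021,np.radians(29),0)
fit("stamp",(Z>.016).astype(np.uint8),(236,195,266,226),.018,np.radians(-22),0)
# cork / ring checks at floor height
dk=((V<110)&(S>60)).astype(np.uint8)
g=cv2.cvtColor(p,cv2.COLOR_RGB2GRAY)
c=biggest(((g<95)&(V>0)).astype(np.uint8),180,184,207,212);print("ring",cv2.fitEllipse(c.astype(np.float32)),)
e=cv2.fitEllipse(c.astype(np.float32));print(ray("top",[e[0]],.0125)*1000)
```

```text
div ((585.347900390625, 285.38812255859375), (159.7543182373047, 91.69621276855469), 85.68700408935547)
  edges [(0, -1, -44.6, -4.41, np.int64(46)), (0, 1, 44.5, -4.79, np.int64(45)), (1, -1, -78.5, -4.7, np.int64(23)), (1, 1, 78.8, -4.58, np.int64(23))] centre [585.30715093 285.54089521]
ring ((585.5154418945312, 100.10804748535156), (92.05998229980469, 156.81019592285156), 1.6789430379867554)
  edges [(0, -1, -44.4, 1.82, np.int64(45)), (0, 1, 44.4, 1.49, np.int64(45)), (1, -1, -76.8, 0.77, np.int64(23)), (1, 1, 77.8, 0.8, np.int64(23))] centre [585.50235342 100.60787615]
sand ((427.6396789550781, -0.19292068481445312), (69.82243347167969, 32.978858947753906), 25.84146499633789)
  edges [(0, -1, -33.9, 26.51, np.int64(3)), (0, 1, 33.9, 26.77, np.int64(3)), (1, -1, -14.7, 28.06, np.int64(14)), (1, 1, 15.8, 26.65, np.int64(15))] centre [4.27373034e+02 2.88120154e-01]
stamp ((536.2369384765625, -38.85853958129883), (63.60094451904297, 63.87133026123047), 68.17853546142578)
  edges [(0, -1, -30.8, -22.29, np.int64(12)), (0, 1, 30.7, -22.04, np.int64(13)), (1, -1, -30.4, -19.48, np.int64(13)), (1, 1, 30.6, -21.78, np.int64(13))] centre [536.22803994 -38.74709087]
ring ((191.01544189453125, 196.26852416992188), (24.304445266723633, 27.698486328125), 146.6782989501953)
[[586.18374818 137.96893515]]
```

```bash
cat >> h.py <<'E'
def quat(c):
    a=np.radians(c+90)/2; return [np.cos(a),np.sin(a),0,0]   # tool down, fingers closing along c deg
def tray(c,yaw,y):
    t=np.radians(yaw); return np.array([c[0]-np.sin(t)*y,c[1]+np.cos(t)*y])
DIV=((.5853,.2855),-4.6); RING=((.5855,.1006),1.5)
# pick xy, closing angle, TCP height above underside, target xy, closing angle, grip
JOBS={"stamp":((.5362,-.0388),120,.055,tray(*DIV,-33e-3),137.3,50),
 "tall":((.4738,-.0938),45,.046,tray(*DIV,43e-3),45,45),
 "sand":((.4275,.0005),117,.035,tray(*RING,-44e-3),91.5,45),
 "stout":((.4178,-.1873),45,.039,tray(*RING,36e-3),45,45)}
UP=.21
def fz(): return arm.sense()["contact_force"][2]
def line(x,y,z,c=None,feed=.25): arm.movel([x,y,z],None if c is None else quat(c),feed)
def do(nm,flip=0):
    p,c,h,t,ct,g=JOBS[nm]; c+=flip; ct+=flip
    arm.movep([*p,UP],quat(c)); line(*p,h+.007+.03); line(*p,h+.007,feed=.08)
    print("down",arm.sense()["tcp_pos"].round(4),arm.sense()["contact_force"].round(1))
    arm.gripper_close(g); s=arm.sense(); print("grip",round(s["opening"],4),s["grip_force"])
    line(*p,h+.05,feed=.1); line(*p,UP); line(*t,UP,ct); s=arm.sense(); print("carry",round(s["opening"],4),s["grip_force"])
    line(*t,h+.025); line(*t,h+.008,feed=.06); arm.wait(.2); f0=fz(); z=h+.007
    while z>h+.0005 and fz()-f0<4: line(*t,z,feed=.03); arm.wait(.1); z-=.001
    print("set",round(z+.001-h,4),fz()-f0,arm.sense()["tcp_pos"].round(4))
    arm.ungrasp(); line(*t,h+.06,feed=.12); line(*t,UP); print("t",arm.sense()["time"])
E
python3 - <<'E'
from h import *
print(arm.nose_length)
for nm,(p,c,h,t,ct,g) in JOBS.items():
  for f in (0,180):
    r=[arm.inverse_kinematics([*q,z],quat(a+f)) for q,a in((p,c),(t,ct)) for z in(UP,h+.004)]
    print(nm,f,np.round(t,4),[None if k is None else k.round(2).tolist() for k in r])
E
```

```text
0.025
stamp 0 [0.5827 0.2526] [[-0.26, 0.03, 1.96, -0.0, 1.16, -2.36], [-0.26, 0.24, 2.04, -0.0, 0.86, -2.36], [0.25, 0.24, 1.72, -0.0, 1.18, -2.15], [0.25, 0.42, 1.79, -0.0, 0.93, -2.15]]
stamp 180 [0.5827 0.2526] [[-0.26, 0.03, 1.96, -0.0, 1.16, 0.79], [-0.26, 0.24, 2.04, -0.0, 0.86, 0.79], [0.25, 0.24, 1.72, -0.0, 1.18, 0.99], [0.25, 0.42, 1.79, -0.0, 0.93, 0.99]]
tall 0 [0.5887 0.3284] [[-0.41, -0.1, 2.08, -0.0, 1.16, -1.19], [-0.41, 0.15, 2.17, -0.0, 0.82, -1.19], [0.36, 0.32, 1.62, -0.0, 1.2, -0.43], [0.36, 0.51, 1.69, -0.0, 0.94, -0.43]]
tall 180 [0.5887 0.3284] [[-0.41, -0.1, 2.08, -0.0, 1.16, 1.95], [-0.41, 0.15, 2.17, -0.0, 0.82, 1.95], [0.36, 0.32, 1.62, -0.0, 1.2, 2.71], [0.36, 0.51, 1.69, -0.0, 0.94, 2.71]]
sand 0 [0.5867 0.0566] [[-0.24, -0.24, 2.2, -0.0, 1.18, -2.28], [-0.24, 0.06, 2.3, -0.0, 0.79, -2.28], [-0.08, 0.14, 1.83, -0.0, 1.17, -1.67], [-0.08, 0.37, 1.91, -0.0, 0.86, -1.67]]
sand 180 [0.5867 0.0566] [[-0.24, -0.24, 2.2, -0.0, 1.18, 0.86], [-0.24, 0.06, 2.3, -0.0, 0.79, 0.86], [-0.08, 0.14, 1.83, -0.0, 1.17, 1.47], [-0.08, 0.37, 1.91, -0.0, 0.86, 1.47]]
stout 0 [0.5846 0.1366] [[-0.64, -0.16, 2.14, -0.0, 1.17, -1.43], [-0.64, 0.11, 2.23, -0.0, 0.8, -1.43], [0.06, 0.17, 1.81, -0.0, 1.17, -0.72], [0.06, 0.38, 1.88, -0.0, 0.87, -0.72]]
stout 180 [0.5846 0.1366] [[-0.64, -0.16, 2.14, -0.0, 1.17, 1.71], [-0.64, 0.11, 2.23, -0.0, 0.8, 1.71], [0.06, 0.17, 1.81, -0.0, 1.17, 2.42], [0.06, 0.38, 1.88, -0.0, 0.87, 2.42]]
```

Run:
```python
from h import *
do("stamp",180)
p,d=arm.capture("top");cv2.imwrite("pics/t1.png",cv2.resize(p[150:290,100:320,::-1],(792,504),interpolation=cv2.INTER_CUBIC))
```

```text
down [ 0.5359 -0.0387  0.0615] [-0.8 -0.1  0.5]
grip 0.0269 48.94513643346727
carry 0.0271 49.27867982536554
set 0.004 5.154231832360638 [0.5828 0.2527 0.0597]
t 11.3833
```

View pics/t1.png

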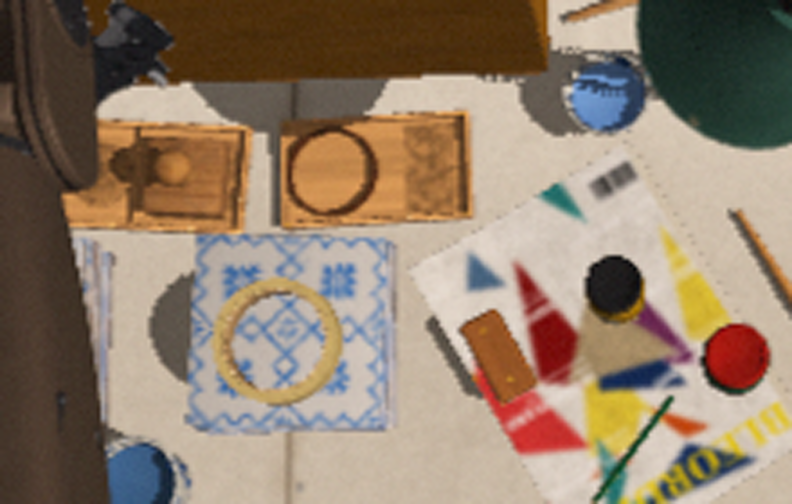

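The stamp block sits in the larger pocket at about (185,175) and looks square to the walls. The tall jar is next.

Run:
```python
from h import *
do("tall",0)
do("sand",180)
p,d=arm.capture("top");cv2.imwrite("pics/t2.png",cv2.resize(p[150:290,100:320,::-1],(792,504),interpolation=cv2.INTER_CUBIC))
```

```text
down [ 0.474  -0.0939  0.0533] [-0.2  0.4 -0.9]
grip 0.0472 46.40395402908325
carry 0.0468 46.54189109802246
set 0.004 4.549224409559807 [0.5889 0.3285 0.0508]
t 22.4333
down [4.279e-01 4.000e-04 4.250e-02] [0.7 0.4 0. ]
grip 0.0328 46.68555557727814
carry 0.0331 46.295002698898315
set 0.004 4.856311792993628 [0.5869 0.0566 0.0396]
t 32.1917
```

View pics/t2.png

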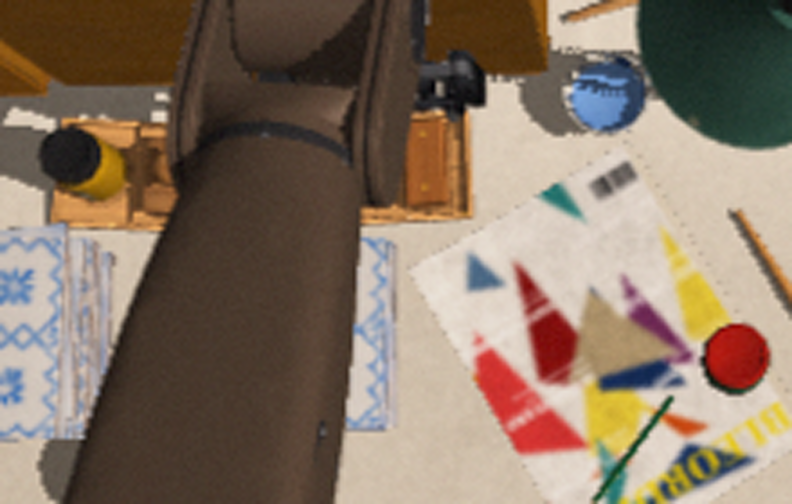

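The tall jar (lid at about (70,155)) and the sanding block (about (428,160)) are in their places. Now the stout jar, then clear the arm and check everything.

Run:
```python
from h import *
do("stout",0)
arm.movep([.43,-.2,.25],quat(45))
for n in("top","scene"):
    p,d=arm.capture(n);np.savez(f"{n}3.npz",p=p,d=d)
    if n=="top":
        cv2.imwrite("pics/t3.png",cv2.resize(p[170:230,100:240,::-1],(798,342),interpolation=cv2.INTER_CUBIC));P=p;Z=world(n,d)[...,2]
    else: cv2.imwrite("pics/s3.png",cv2.resize(p[130:270,130:330,::-1],(800,560),interpolation=cv2.INTER_CUBIC))
```

```text
down [ 0.4181 -0.1875  0.0464] [ 0.1 -0.6 -0.3]
grip 0.0529 47.50880420207977
carry 0.053 47.431095242500305
set 0.004 7.67439968484428 [0.5847 0.1366 0.0438]
t 43.5333
```

View pics/t3.png

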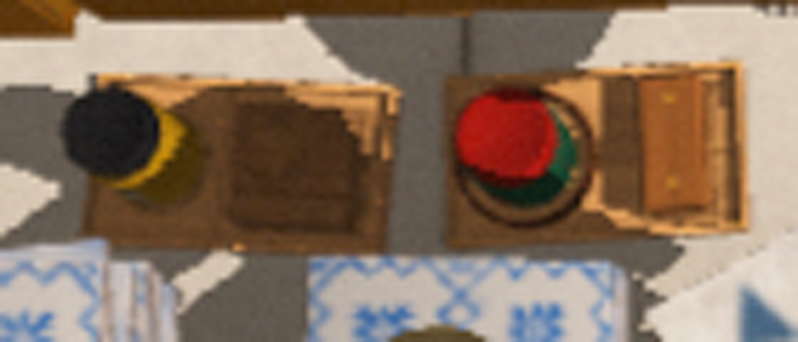

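View pics/s3.png

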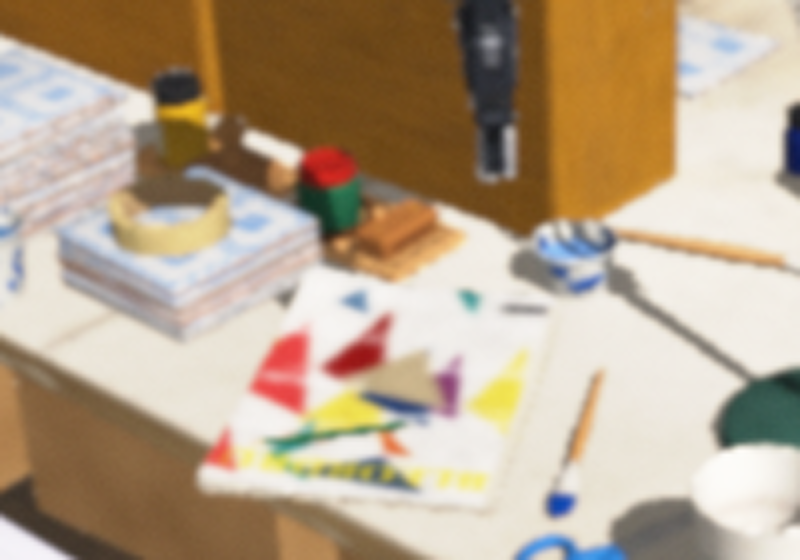

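Everything is in place and upright: tall jar (112,135), stamp block (295,160) in the arm's shadow, stout jar in the ring (515,145), sanding block (672,145). One numeric check by height masks follows.

Run:
```python
from h import *
f=np.load("top3.npz");p,d=f["p"],f["d"];Z=world("top",d)[...,2]
hsv=cv2.cvtColor(p,cv2.COLOR_RGB2HSV);H,S,V=[hsv[...,i].astype(int) for i in range(3)]
red=((S>150)&((H<6)|(H>174))).astype(np.uint8); hi=(Z>.019).astype(np.uint8)
def rep(nm,r,T,y):
    t=tray(*T,y)*1000;print(nm,"err mm",(np.array(r[0])-t).round(1),"size",np.round(r[1],1),"ang-yaw",round((r[2]-T[1]+45)%90-45,1))
for nm,m,b,z,T,y in [("stamp",hi,(138,183,168,214),.015,DIV,-.033),("sand",hi,(208,180,229,212),.018,RING,-.044),
  ("tall",hi,(108,182,136,212),.043,DIV,.043),("stout",red,(176,180,206,210),.0545,RING,.036)]:
    rep(nm,rect(biggest(m,*b),z),T,y)
for nm,m,z in [("talltop",(Z>.075)&(Z<.09),0)]:
    k=np.zeros(m.shape,bool);k[182:212,108:136]=1;print(nm,np.percentile(Z[m&k],[5,50,95]).round(4))
```

```text
stamp err mm [-0.3  3.5] size [64.6 63.2] ang-yaw 1.1
sand err mm [0.1 4. ] size [35.4 72.3] ang-yaw -1.8
tall err mm [1.6 2.7] size [71.1 47.3] ang-yaw -23.3
stout err mm [ 0.8 -0.1] size [50.1 48.1] ang-yaw 42.4
talltop [0.0768 0.0807 0.0848]
```

Residuals are at the level of one or two pixels. Part of the y offset comes from the mask starting at 19 mm height, which shifts the outline. By the tray-edge scale in the crop, the sanding block is within about 2 mm of its patch. Handing in.

```bash
python3 -c "
from plant import arm
arm.wait(.5); print(arm.sense()['time']); print(arm.hand_in())"
```

```text
45.525
the job is handed in; nothing more can be done
None
```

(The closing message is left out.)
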